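# Die into the third slot of the rack

## Task

One steel die lies on the front rail of the low die rack, at one end of it. With closed fingertips push it along the rail, counting the gaps between the dividers from the end where it lies (gaps that already hold a die count too), and when it stands before the third gap push it straight in until it is fully home, about flush with the divider ends. Do not lift or tip the die, and leave the stored dies, the collar and everything else where they are.

Things in the scene. Friction and masses are not known exactly. Their poses are not given: they have to be found in the camera images.
- rack: Fixed low die rack, 99 mm deep (own x, away from the robot), 342 mm long (own y, to the robot's left), turned up to 0.15 rad; origin on its underside. Base plate 4 mm thick: parts on it stand at z = 4 mm. All x, y, z here and below are in this frame. Front lip from x = -53 to -48 mm, top z = 9 mm; back stop from x = 40 to 46 mm.
- rail (a point): Middle of the front rail, at x = -25, y = 0, z = 4 mm of the rack. The rail is the plain ledge between the lip and the round noses of the dividers, x = -48 to -2 mm, running the rack's whole length along y, open at both ends, 48 mm past the outer dividers.
- comb (a point): Middle of the comb of dividers, at x = 20, y = 0, z = 4 mm of the rack. Seven dividers, 6 mm thick, from x = -2 to 40 mm, tops at z = 16 mm, at y = 0, +-40, +-80, +-120 mm; between them six gaps, 34 mm wide, 42 mm deep, with centres at y = +-20, +-60, +-100 mm.
- die: The loose die to be pushed: light grey steel block, 30 mm along its own x, 40 mm along its own y, 20 mm high, 0.17 kg; origin at the centre of its underside. It starts on the rail outside the outer divider, at the left or the right end (it varies), its 40 mm side across the rail, with 6 mm play between lip and noses; kept along the lip, its corners cannot catch on the noses. Fully home in a gap, its centre is at x = 20 mm in the rack's frame.
- collar: Loose flat brown ring, 26 mm across and 10 mm high, origin at the centre of its underside, lying on the rail at the other end from the die. Leave it there.
- stored_die_a: Loose die of the same kind, standing home in the second gap from the left end: 30 mm along its own x, 40 mm along its own y, 20 mm high, 0.17 kg; origin at the centre of its underside. Leave it there.
- stored_die_b: Loose die of the same kind, standing home in the second gap from the right end: 30 mm along its own x, 40 mm along its own y, 20 mm high, 0.17 kg; origin at the centre of its underside. Leave it there.
- hex_key: Loose dark hex key, 34 x 92 x 9 mm, lying on the table behind the rack; a bystander.
- tape: Loose green roll of tape, 61 mm across and 18 mm high, origin at the centre of its underside, on the table behind the rack; a bystander.
There are look-alikes about, which are no part of the job. Leave any red look-alike of the collar alone. Leave any orange look-alike of the die alone.

How it is judged:
On the way, in this order (a step that is already met when the one before it is completed fails the run):
1. the die, on the rail, stands before the first gap from its end (((y of collar in the frame of rack below 0 m and y of die in the frame of rack between 0.086 and 0.114 m and x of die in the frame of rack below -0.012 m) or (y of collar in the frame of rack above 0 m and y of die in the frame of rack between -0.114 and -0.086 m and x of die in the frame of rack below -0.012 m))), for 0.05 s.
2. the die, on the rail, stands before the second gap (((y of collar in the frame of rack below 0 m and y of die in the frame of rack between 0.046 and 0.074 m and x of die in the frame of rack below -0.012 m) or (y of collar in the frame of rack above 0 m and y of die in the frame of rack between -0.074 and -0.046 m and x of die in the frame of rack below -0.012 m))), for 0.05 s.
3. the die, on the rail, stands before the third gap (((y of collar in the frame of rack below 0 m and y of die in the frame of rack between 0.012 and 0.028 m and x of die in the frame of rack below -0.012 m) or (y of collar in the frame of rack above 0 m and y of die in the frame of rack between -0.028 and -0.012 m and x of die in the frame of rack below -0.012 m))), for 0.05 s.
At the end, for the whole second after the job is handed in: The die stands flat in the third gap, counted from the end where it started (the end without the collar), no more than 5 mm short of the back stop, at rest (((y of collar in the frame of rack below 0 m and y of die in the frame of rack between 0.014 and 0.026 m and x of die in the frame of rack above 0.015 m and z of die in the frame of rack below 0.008 m and angle between die's own z axis and vertical below 0.1 rad and linear speed of die below 0.01 m/s) or (y of collar in the frame of rack above 0 m and y of die in the frame of rack between -0.026 and -0.014 m and x of die in the frame of rack above 0.015 m and z of die in the frame of rack below 0.008 m and angle between die's own z axis and vertical below 0.1 rad and linear speed of die below 0.01 m/s))); the robot touches nothing.
It fails at once if the die is lifted more than 10 mm off the rack (z of die in the frame of rack above 0.014 m).
It fails at once if the die is tipped by more than 0.35 rad (angle between die's own z axis and vertical above 0.35 rad).
It fails at once if the collar is moved more than 10 mm (distance of collar from where it was at the start of the episode above 0.01 m).
It fails at once if a stored die is moved more than 10 mm (distance of any of stored_die_a, stored_die_b from where it was at the start of the episode above 0.01 m).
It fails at once if the hex key or the tape is moved more than 10 mm (distance of any of hex_key, tape from where it was at the start of the episode above 0.01 m).
It also fails if it takes over 54 s, if anything falls off the work surface, if the arm or the gripper's body presses on something with over 40 N, if the wrist force passes 120 N, or if a joint passes its speed limit or range.

## Robot

A 6-joint arm with a two-finger parallel gripper is mounted at the origin on a cart in front of the work surface, level with it; the furniture and walls round the work are solid. World frame = base frame: x ahead of the robot, y to its left, z up, the work surface at z = 0. Lengths are in m, angles in rad, forces in N, time in s.
With the tool pointing down it reaches from about 0.25 to 0.775 m from the base axis. Payload 4 kg.
Tool frame: the origin (TCP) lies between the finger pads; the fingertips stand env.tip_reach ahead of it and the grasp point (between the pads) lies 11 mm behind it (env.tip_reach is the distance from the TCP to the fingertips, in m); z points along the fingers, y is the line along which they close (so a half turn about z gives the same grasp; the last joint's range is limited). The gripper opens to 85 mm and grips with 20 to 120 N. Pads are 22 mm wide; open, the fingers measure 114 mm over their backs; the gripper's body (76 mm by 85 mm) begins 54 mm behind the grasp point. The pads swing forward as they close: fully open they stand 13 mm farther back than shut.
Start: joints at [1.203, 0.087, 1.371, -0, 1.684, -0.103], TCP at [0.144, 0.531, 0.239] pointing down, gripper open.
Joint ranges: [-3.1, 3.1], [-0.76, 2.03], [0.27, 2.55], [-1.08, 4.22], [0.17, 2.65], [-2.57, 2.57]. Speed limits (rad/s): [2.79, 2.79, 3.14, 3.14, 3.14, 3.14].

## Interface

Orientations are given as a rotation vector (axis times angle).
In Python, from bench import env, eyes, close_job gives the robot as it stands.
- The arm moves only by the tool move_arm, never from a script. Its argument "commands" is a list of rows, each an object of numbers: "x", "y", "z": the shift along the tool's x, y, z in mm; "rx", "ry", "rz": the turn, a rotation vector about the tool's x, y, z in degrees. A call has 1 to 5 rows; each row shifts and turns the commanded pose from where the row before left it, along the tool's axes as they then stand; what a row does not reach is not made up. A row lasts 1/12 s, in which the tool goes at most 41.7 mm and 7.16 degrees, less where a joint would pass 70% of its speed; a pose out of reach is approached as far as the arm can. A call with a gripper value outside its range is refused whole. "jaw" is the closure in counts, from 0 (fully open) to 255 (shut), set as the call begins (left out, the last holds). The fingers move at their own pace and stop on an object; "newtons" is the grip in N (left out, the last holds). Time passes only in rows, so rows that do not move let the fingers close. It gives the time, the measured TCP pose, the force, the opening and the grip force at its end, in the units of the state.
- env.state(): the state, without advancing time (a new reading comes with each control period).
- eyes.get_image(name): name is "scene" or "top"; returns the picture (420x560x3 uint8, blue, green, red); there is no depth.
- eyes.camera_model(name): a dict with "fov_y" (degrees; the focal length in pixels is half the picture's height over the tangent of half this angle, whatever the lens; pixels are square), "cx", "cy" (the principal point, pixels), "rvec" (rotation vector, rad) and "tvec" (3), from world to camera coordinates, as OpenCV has them. Camera axes: x right, y down, z forward; pixel columns grow to the right and rows downward; lengths in m; the calibration is good to about 2 mm. A picture is of the moment at which its call begins. camera_model takes no time and is no camera call.
- close_job(): hands the job in; it is judged then, once.
Trained networks look in the newest picture that a camera, given by its name, has taken for a name from the list of things; names that differ only in an ending like _2 or _b are one class to them, and where a whole thing is asked for, a point or a joint stands for the part that bears it (a point fixed in the world has none). Each returns a list of dicts, best first, with "score" (0 to 1); they miss things now and then, are a little off and sometimes report something else, mostly with a low value. They report only what shows in the picture. A call takes as long as a camera call. They do not tell look-alikes from the thing itself.
- eyes.cut_out(camera, target): "mask" (420x560 bool, what is visible of it).
- eyes.pinpoint(camera, target): "location" ([x, y, z] in m, in the coordinates of the camera as it stood for that picture, good to about 4 mm: a listed point, or the origin of a listed thing).
The state is a dict: "t": time; "qpos": joint angles; "joint_velocities": joint speeds; "tau": joint torques, N m; "tool_pos": TCP position; "orientation": TCP orientation; "ft_force": force on the tool from outside, world axes, zero at the start; "wrist_torque": the same for the moment, N m; "width": finger opening in m; "grasp_force": force on a finger pad.
Only numpy, scipy, OpenCV 4.12 (cv2) and the standard library are available. Lean on these libraries where they do the work, as an engineer would, in place of code of your own. Each camera call takes 0.05 s, during which the arm holds its last target. There are 200 camera calls.

## Working session

There is one attempt and no reset: what is moved stays moved. The work goes in short steps, Python scripts to look and compute and a tool call to move; the robot and the scene stay as the last step left them, time stands still between calls to the robot, and variables do not carry over. Pictures are saved under pics/ and viewed, at most 10 in all, crops included, and the job is handed in when it is done.

Besides the shell and the picture viewer there is one more tool, called after "Request:" as name(argument=value, ...) on one line, values as JSON. move_arm: Moves the arm, as the interface text tells. Its arguments: {"type":"object","properties":{"commands":{"type":"array","items":{"type":"object","properties":{"x":{"type":"number"},"y":{"type":"number"},"z":{"type":"number"},"rx":{"type":"number"},"ry":{"type":"number"},"rz":{"type":"number"}}}},"jaw":{"type":"number"},"newtons":{"type":"number"}},"required":["commands"]}

```bash
mkdir -p pics
cat > h.py <<'E'
from bench import env, eyes, close_job
import numpy as np, cv2
def cam(n):
    m=eyes.camera_model(n); R=cv2.Rodrigues(np.array(m["rvec"],float))[0]; t=np.array(m["tvec"],float).ravel()
    f=210/np.tan(np.radians(m["fov_y"])/2); return R,t,f,m["cx"],m["cy"]
def c2w(n,p):
    R,t,*_=cam(n); return R.T@(np.array(p)-t)
def px(n,p):
    R,t,f,cx,cy=cam(n); c=R@np.array(p)+t; return np.array([cx+f*c[0]/c[2],cy+f*c[1]/c[2]])
def ray(n,uv,z):
    R,t,f,cx,cy=cam(n); d=R.T@np.array([(uv[0]-cx)/f,(uv[1]-cy)/f,1]); o=-R.T@t
    return o+d*(z-o[2])/d[2]
E
python3 - <<'E'
from h import *
for c in("top","scene"):
    im=eyes.get_image(c); cv2.imwrite(f"pics/{c}0.png",im)
    for n in ("rack","rail","comb","die","collar"):
        for r in eyes.pinpoint(c,n)[:5]:
            w=c2w(c,r["location"]); print(c,n,round(r["score"],2),w.round(4),px(c,w).round())
print(env.state(),env.tip_reach)
E
```

```text
top rack 0.75 [ 0.4804  0.159  -0.0049] [310. 219.]
top rail 0.65 [0.454  0.1569 0.0047] [311. 230.]
top rail 0.26 [0.6205 0.3894 0.0021] [215. 160.]
top comb 0.69 [0.5018 0.1501 0.0033] [314. 210.]
top die 0.56 [0.4576 0.2956 0.0018] [252. 227.]
top die 0.53 [0.4656 0.4114 0.0034] [203. 223.]
top die 0.22 [ 6.245e-01  3.900e-01 -4.000e-04] [215. 158.]
top collar 0.62 [ 0.3645 -0.0007 -0.0021] [378. 269.]
top collar 0.59 [0.4382 0.0081 0.0023] [374. 237.]
scene rack 0.56 [0.4808 0.1539 0.0026] [293. 241.]
scene rack 0.39 [0.4613 0.2942 0.0043] [227. 224.]
scene rail 0.7 [0.4565 0.1546 0.0057] [286. 246.]
scene rail 0.68 [0.481  0.1539 0.0014] [293. 242.]
scene comb 0.65 [0.4965 0.153  0.0039] [297. 237.]
scene die 0.87 [ 0.4677  0.4123 -0.    ] [184. 209.]
scene die 0.74 [0.464  0.2956 0.0048] [227. 223.]
scene collar 0.49 [ 0.3632 -0.0004  0.0024] [341. 310.]
scene collar 0.48 [0.4402 0.0125 0.003 ] [354. 278.]
scene collar 0.48 [0.4561 0.1515 0.0082] [287. 246.]
{'t': 0.6, 'qpos': array([ 1.20287656e+00,  8.71300583e-02,  1.37069191e+00, -4.66741092e-05,
        1.68359716e+00, -1.03094732e-01]), 'joint_velocities': array([-1.35006714e-03, -6.13928396e-06,  4.05392790e-04,  5.64876009e-04,
       -1.51325525e-03,  4.43201504e-04]), 'tau': array([-9.77773780e-04, -3.51451027e+01, -3.13266027e+01, -2.35501957e-04,
        4.63741726e-04,  7.33442448e-06]), 'tool_pos': array([0.14397733, 0.53083262, 0.23938325]), 'orientation': array([4.14768552e-01, 3.11400604e+00, 2.48051260e-04]), 'ft_force': array([ 0.11426797, -0.08792569,  0.53309794]), 'wrist_torque': array([ 0.00978356, -0.03525089, -0.00577468]), 'grasp_force': 0.0, 'width': 0.08517429338372068} 0.008
```

View pics/top0.png

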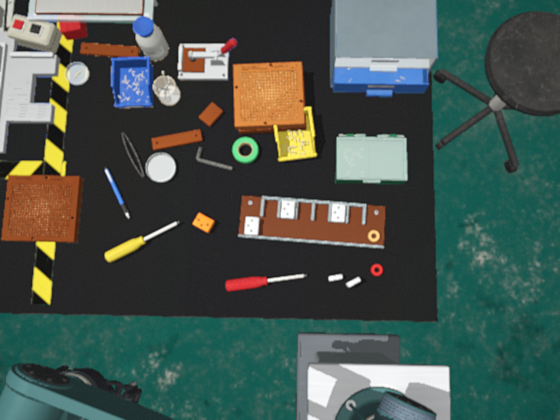

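View pics/scene0.png

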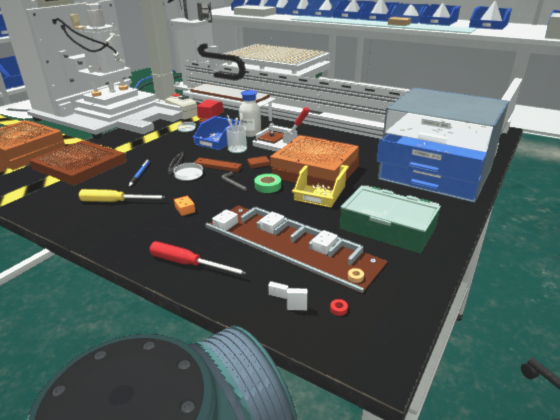

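The die is the light grey block on the rail's left end, at top (252,227) / scene (226,220). The orange block at (203,223) is a look-alike. The brown collar is on the rail at the right, (374,237), and the red ring at (377,269) is a look-alike. The stored dies are at (288,208) and (338,211). Next I'll refine the rack pose with masks and an overlay crop.

```bash
cat > fit.py <<'E'
from h import *
from scipy.optimize import minimize
def box(x0,x1,y0,y1,z0,z1): return np.array([[x,y,z] for x in(x0,x1) for y in(y0,y1) for z in(z0,z1)])/1000
B=[box(-53,46,-171,171,0,4),box(-53,-48,-171,171,4,9),box(40,46,-171,171,4,16)]+[box(-2,40,y-3,y+3,4,16) for y in range(-120,121,40)]
def W(p,P):
    c,s=np.cos(p[2]),np.sin(p[2]); return P@np.array([[c,s,0],[-s,c,0],[0,0,1]])+[p[0],p[1],0]
def poly(c,p,P): return np.array([px(c,q) for q in W(p,P)])
E
python3 - <<'E'
from fit import *
ms={}
for c in("top","scene"):
    im=eyes.get_image(c)
    ms[c]=[r["mask"] for r in eyes.cut_out(c,"rack")[:1]][0]; print(c,ms[c].sum())
S=4
def cost(p):
    e=0
    for c,m in ms.items():
        k=np.zeros((420*S,560*S),np.uint8)
        for b in B[:3]: cv2.fillConvexPoly(k,cv2.convexHull(((poly(c,p,b)+.5)*S-.5).round().astype(np.int32)),1)
        k=cv2.resize(k.astype(np.float32),(560,420),interpolation=cv2.INTER_AREA); e+=np.abs(k-m).sum()
    return e
p0=np.array([.4806,.156,-.0756])
r=minimize(cost,p0,method="Nelder-Mead",options=dict(initial_simplex=[p0,p0+[.008,0,0],p0+[0,.008,0],p0+[0,0,.04]]))
p=r.x; print(p,r.fun,cost(p0)); np.save("p.npy",p)
for n,P in(("rail",[-.025,0,.004]),("comb",[.02,0,.004])): print(n,W(p,np.array([P])))
out=[]
for c,(u,v,w,h) in dict(top=(230,185,165,70),scene=(195,195,200,100)).items():
    im=eyes.get_image(c)[v:v+h,u:u+w]; k=4
    im=cv2.resize(im,None,fx=k,fy=k,interpolation=cv2.INTER_CUBIC)
    for b in B:
        q=((poly(c,p,b)-[u,v]+.5)*k).astype(int)
        for i in range(8):
            for j in range(i):
                if bin(i^j).count("1")==1: cv2.line(im,tuple(map(int,q[i])),tuple(map(int,q[j])),(0,255,0),1)
    out.append(im)
cv2.imwrite("pics/ov.png",out[0]);cv2.imwrite("pics/ov2.png",out[1])
E
```

```text
top 5196
scene 5552Traceback (most recent call last):
  File "<stdin>", line 15, in <module>
    res = _minimize_neldermead(fun, x0, args, callback, bounds=bounds,
                               **options)
    fxr = func(xr)
    fx = function(np.copy(x), *(wrapper_args + args))
  File "<stdin>", line 11, in cost
  File "fit.py", line 7, in poly
    def poly(c,p,P): return np.array([px(c,q) for q in W(p,P)])
                                      ~~^^^^^
  File "h.py", line 9, in px
    R,t,f,cx,cy=cam(n); c=R@np.array(p)+t; return np.array([cx+f*c[0]/c[2],cy+f*c[1]/c[2]])
                ~~~^^^
  File "h.py", line 4, in cam
    m=eyes.camera_model(n); R=cv2.Rodrigues(np.array(m["rvec"],float))[0]; t=np.array(m["tvec"],float).ravel()
ValueError: time passes only in moves, steps and waits
```

```bash
sed -i 's/^def cam/import functools\n@functools.cache\ndef cam/' h.py
python3 - <<'E'
from fit import *
print(env.state()["t"],eyes.camera_model("top"))
ms={};ims={}
for c in("top","scene"):
    ims[c]=eyes.get_image(c)
    ms[c]=[r["mask"] for r in eyes.cut_out(c,"rack")[:1]][0]; print(c,ms[c].sum())
S=4
def cost(p):
    e=0
    for c,m in ms.items():
        k=np.zeros((420*S,560*S),np.uint8)
        for b in B[:3]: cv2.fillConvexPoly(k,cv2.convexHull(((poly(c,p,b)+.5)*S-.5).round().astype(np.int32)),1)
        k=cv2.resize(k.astype(np.float32),(560,420),interpolation=cv2.INTER_AREA); e+=np.abs(k-m).sum()
    return e
p0=np.array([.4806,.156,-.0756])
r=minimize(cost,p0,method="Nelder-Mead",options=dict(initial_simplex=[p0,p0+[.008,0,0],p0+[0,.008,0],p0+[0,0,.04]]))
p=r.x; print(p,r.fun,cost(p0)); np.save("p.npy",p)
for n,P in(("rail",[-.025,0,.004]),("comb",[.02,0,.004])): print(n,W(p,np.array([P])))
out=[]
for c,(u,v,w,h) in dict(top=(230,185,165,70),scene=(195,195,200,100)).items():
    im=ims[c][v:v+h,u:u+w]; k=4
    im=cv2.resize(im,None,fx=k,fy=k,interpolation=cv2.INTER_CUBIC)
    for b in B:
        q=((poly(c,p,b)-[u,v]+.5)*k).astype(int)
        for i in range(8):
            for j in range(i):
                if bin(i^j).count("1")==1: cv2.line(im,tuple(map(int,q[i])),tuple(map(int,q[j])),(0,255,0),1)
    out.append(im)
cv2.imwrite("pics/ov.png",out[0]);cv2.imwrite("pics/ov2.png",out[1])
E
```

```text
0.8 {'fov_y': 42.94263202687565, 'cx': 285.5677574384679, 'cy': 207.7776196434825, 'rvec': array([ 2.14991503, -2.11416781,  0.15135039]), 'tvec': array([0.20790939, 0.5029145 , 1.18875604])}
top 5380
scene 5370
[ 0.478219    0.15519091 -0.05956447] 2534.0 2794.625
rail [[0.45326334 0.15667914 0.004     ]]
comb [[0.49818353 0.15400032 0.004     ]]
```

View pics/ov.png

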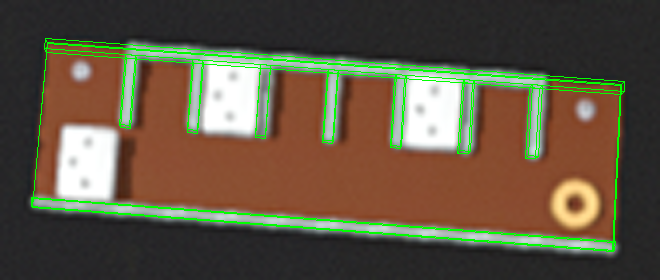

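View pics/ov2.png

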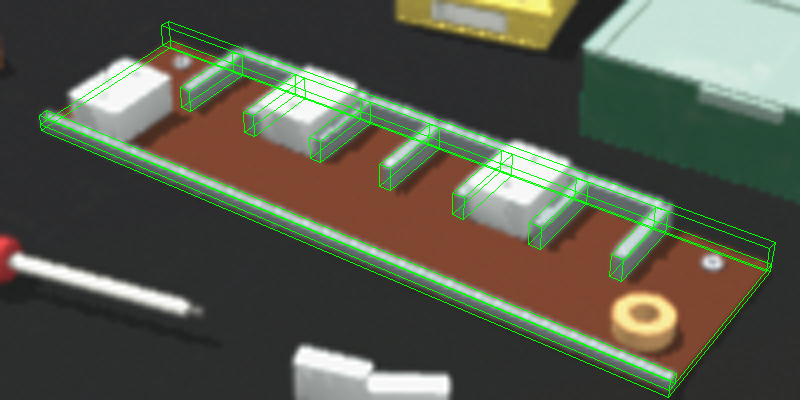

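The overlay matches the rack in both views: the lip, back stop and all seven dividers line up. The die is in the crop at (88,162), left end, against the lip. The brown collar is at (575,203) on the right. The third gap from the left is the empty one at crop (297,~110), just right of stored_die_a, at y=+20. Next I'll get the die's rack coordinates and the approach shifts.

```bash
cat >> fit.py <<'E'
P=np.load("p.npy") if __import__("os").path.exists("p.npy") else None
def inv(w):
    c,s=np.cos(P[2]),np.sin(P[2]); d=np.array(w[:2])-P[:2]; return np.array([c*d[0]+s*d[1],-s*d[0]+c*d[1],w[2]])*1000
from scipy.spatial.transform import Rotation as Ro
def tcp(tx,ty):
    s=env.state(); R=Ro.from_rotvec(s["orientation"]); w=np.array(s["tool_pos"])
    t=W(P,np.array([[tx,ty,0]])/1000)[0]; t[2]=w[2]; M=R.as_matrix()
    yaw=np.degrees(np.arctan2(-M[0,1],M[1,1]))-np.degrees(P[2])
    print("t",s["t"],"tcp rack",inv(w).round(1),"toolshift mm",(M.T@(t-w)*1000).round(1),"yaw err deg",yaw.round(2),"tilt",(M[:,2]).round(3),"F",np.round(s["ft_force"],1),"w",s["width"])
E
python3 - <<'E'
from fit import *
print(inv(ray("top",(230+88/4,185+162/4),.022)))
for c in("top","scene"):
    im=eyes.get_image(c)
    for r in eyes.cut_out(c,"die")[:5]:
        v,u=np.nonzero(r["mask"]); print(c,r["score"],u.mean(),v.mean(),inv(ray(c,(u.mean(),v.mean()),.02 if c=="top" else .014)).round(1))
tcp(-27,205)
E
```

```text
[-27.07273693 137.55307488  22.        ]
top 0.79 203.39914163090128 222.09442060085837 [-27.4 251.9  20. ]
top 0.69 251.59259259259258 225.40277777777777 [-26.7 138.7  20. ]
scene 0.67 184.56690140845072 205.19014084507043 [-30.4 248.5  14. ]
scene 0.64 225.07758620689654 219.9051724137931 [-25.9 140.2  14. ]
t 1.2 tcp rack [-356.1  355.1  239.4] toolshift mm [-352.7  -79.9   -0. ] yaw err deg -11.76 tilt [ 0.  0. -1.] F [-0.8  0.5  0.1] w 0.08548187641638375
```

Request:
move_arm(commands=[{"rz": -5.88},{"rz": -5.88},{},{},{}], jaw=255, newtons=20)

```text
schema error: expected keys x, y, z, rx, ry, rz
```

```bash
python3 -c "
from fit import *
tcp(-27,195)"
```

```text
t 1.2 tcp rack [-356.1  355.1  239.4] toolshift mm [-354.8  -89.7   -0. ] yaw err deg -11.76 tilt [ 0.  0. -1.] F [-0.8  0.5  0.1] w 0.08548187641638375
```

Request:
move_arm(commands=[{"x": 0,"y": 0,"z": 0,"rx": 0,"ry": 0,"rz": -5.88},{"x": 0,"y": 0,"z": 0,"rx": 0,"ry": 0,"rz": -5.88},{"x": 0,"y": 0,"z": 0,"rx": 0,"ry": 0,"rz": 0},{"x": 0,"y": 0,"z": 0,"rx": 0,"ry": 0,"rz": 0}], jaw=255, newtons=20)

```text
t: 1.53
tool_pos: [0.1439, 0.5308, 0.2393]
orientation: [0.097, 3.14, 0.0]
ft_force: [0.3, 0.4, -0.3]
width: 0.0386
grasp_force: 0.0
```

```bash
python3 -c "
from fit import *
tcp(-27,195)"
```

```text
t 1.5333 tcp rack [-356.   355.1  239.3] toolshift mm [-329.4 -159.3   -0. ] yaw err deg -0.14 tilt [ 0.  0. -1.] F [ 0.3  0.4 -0.3] w 0.038641349669800346
```

Request:
move_arm(commands=[{"x": -33,"y": -16,"z": 0,"rx": 0,"ry": 0,"rz": 0},{"x": -33,"y": -16,"z": 0,"rx": 0,"ry": 0,"rz": 0},{"x": -33,"y": -16,"z": 0,"rx": 0,"ry": 0,"rz": 0},{"x": -33,"y": -16,"z": 0,"rx": 0,"ry": 0,"rz": 0},{"x": -33,"y": -16,"z": 0,"rx": 0,"ry": 0,"rz": 0}])

```text
t: 1.95
tool_pos: [0.3051, 0.4402, 0.2395]
orientation: [0.097, 3.14, 0.001]
ft_force: [0.7, -0.1, -0.3]
width: -0.0003
grasp_force: 0.0
```

Request:
move_arm(commands=[{"x": -33,"y": -16,"z": 0,"rx": 0,"ry": 0,"rz": 0},{"x": -33,"y": -16,"z": 0,"rx": 0,"ry": 0,"rz": 0},{"x": -33,"y": -16,"z": 0,"rx": 0,"ry": 0,"rz": 0},{"x": -33,"y": -16,"z": 20,"rx": 0,"ry": 0,"rz": 0},{"x": -33,"y": -16,"z": 20,"rx": 0,"ry": 0,"rz": 0}])

```text
t: 2.37
tool_pos: [0.4661, 0.3511, 0.2011]
orientation: [0.098, 3.136, 0.005]
ft_force: [0.0, 1.2, -0.1]
width: 0.0
grasp_force: 0.0
```

```bash
python3 -c "
from fit import *
tcp(-27,195)"
```

```text
t 2.3667 tcp rack [-23.8 194.8 201.1] toolshift mm [ 3.2  0.2 -0. ] yaw err deg -0.15 tilt [ 0.004  0.003 -1.   ] F [ 0.   1.2 -0.1] w 2.1529258759567172e-05
```

Request:
move_arm(commands=[{"x": 3,"y": 0,"z": 36,"rx": 0,"ry": 0,"rz": 0},{"x": 0,"y": 0,"z": 36,"rx": 0,"ry": 0,"rz": 0},{"x": 0,"y": 0,"z": 36,"rx": 0,"ry": 0,"rz": 0},{"x": 0,"y": 0,"z": 30,"rx": 0,"ry": 0,"rz": 0},{"x": 0,"y": 0,"z": 0,"rx": 0,"ry": 0,"rz": 0}])

```text
t: 2.78
tool_pos: [0.4561, 0.3486, 0.0533]
orientation: [-0.097, -3.127, 0.013]
ft_force: [-0.7, -0.4, -1.7]
width: 0.0002
grasp_force: 0.0
```

```bash
python3 -c "
from fit import *
tcp(-27,195)
im=eyes.get_image('scene'); a=cv2.resize(im[120:300,130:370],None,fx=3.3,fy=3.3,interpolation=cv2.INTER_CUBIC); cv2.imwrite('pics/s1.png',a)"
```

```text
t 2.7833 tcp rack [-33.6 191.8  53.3] toolshift mm [-6.6  3.2 -0.1] yaw err deg -0.14 tilt [-0.013 -0.008 -1.   ] F [-0.7 -0.4 -1.7] w 0.0001748048458382101
```

View pics/s1.png

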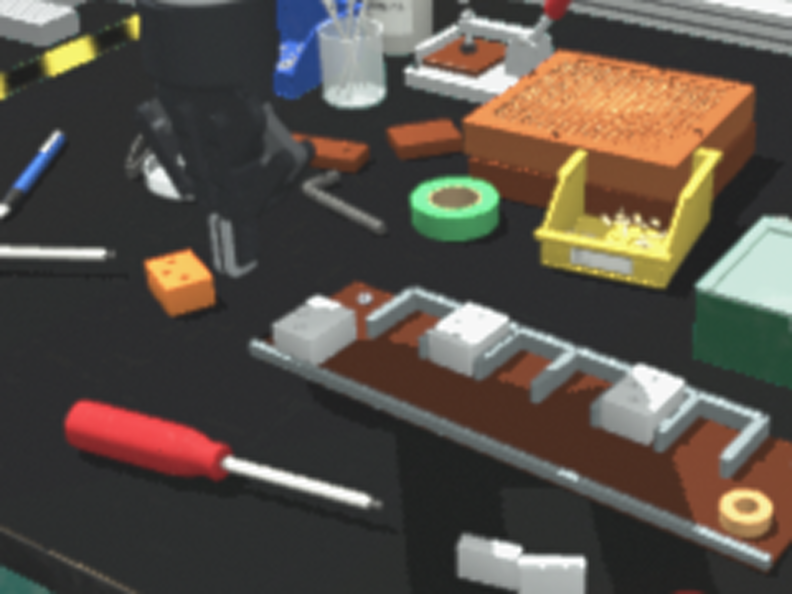

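The closed fingertips, at crop (235,265), hang clear between the orange look-alike at (180,280) and the die at (315,330). Descending to rail level next.

Request:
move_arm(commands=[{"x": 0,"y": 0,"z": 16,"rx": 0,"ry": 0,"rz": 0},{"x": 0,"y": 0,"z": 14,"rx": 0,"ry": 0,"rz": 0},{"x": 0,"y": 0,"z": 6,"rx": 0,"ry": 0,"rz": 0},{"x": 0,"y": 0,"z": 0,"rx": 0,"ry": 0,"rz": 0},{"x": 0,"y": 0,"z": 0,"rx": 0,"ry": 0,"rz": 0}])

```text
t: 3.25
tool_pos: [0.4616, 0.3525, 0.0274]
orientation: [0.094, 3.138, 0.003]
ft_force: [0.1, -0.2, 0.2]
width: -0.0001
grasp_force: 0.0
```

```bash
python3 -c "
from fit import *
tcp(-28,185)"
```

```text
t 3.25 tcp rack [-28.3 195.9  27.4] toolshift mm [ -0.3 -10.9  -0. ] yaw err deg -0.02 tilt [ 0.002  0.002 -1.   ] F [ 0.1 -0.2  0.2] w -0.00013460248249644782
```

Request:
move_arm(commands=[{"x": 0,"y": 0,"z": 6,"rx": 0,"ry": 0,"rz": 0},{"x": 0,"y": 0,"z": 5,"rx": 0,"ry": 0,"rz": 0},{"x": 0,"y": -6,"z": 0,"rx": 0,"ry": 0,"rz": 0},{"x": 0,"y": -6,"z": 0,"rx": 0,"ry": 0,"rz": 0},{"x": 0,"y": 0,"z": 0,"rx": 0,"ry": 0,"rz": 0}])

```text
t: 3.67
tool_pos: [0.4598, 0.3385, 0.0143]
orientation: [-0.095, -3.14, 0.002]
ft_force: [0.7, 0.1, -0.1]
width: 0.0002
grasp_force: 0.0
```

Request:
move_arm(commands=[{"x": 0,"y": -4,"z": 0,"rx": 0,"ry": 0,"rz": 0},{"x": 0,"y": -4,"z": 0,"rx": 0,"ry": 0,"rz": 0},{"x": 0,"y": -4,"z": 0,"rx": 0,"ry": 0,"rz": 0},{"x": 0,"y": 0,"z": 0,"rx": 0,"ry": 0,"rz": 0},{"x": 0,"y": 0,"z": 0,"rx": 0,"ry": 0,"rz": 0}])

```text
t: 4.08
tool_pos: [0.4593, 0.3276, 0.0145]
orientation: [0.094, 3.14, 0.0]
ft_force: [0.6, -0.1, 0.4]
width: -0.0004
grasp_force: 0.0
```

```bash
python3 -c "
from fit import *
tcp(-28,105)
im=eyes.get_image('top')
for r in eyes.cut_out('top','die')[:5]:
        v,u=np.nonzero(r['mask']); print(r['score'],len(u),inv(ray('top',(u.mean(),v.mean()),.02)).round(1))"
```

```text
t 4.0833 tcp rack [-29.1 171.   14.5] toolshift mm [ -1.2 -66.   -0. ] yaw err deg -0.03 tilt [ 0.  0. -1.] F [ 0.6 -0.1  0.4] w -0.0003518140889591969
0.42 77 [-42.8 137.   20. ]
```

Request:
move_arm(commands=[{"x": -1,"y": -4,"z": -2,"rx": 0,"ry": 0,"rz": 0},{"x": 0,"y": -4,"z": 0,"rx": 0,"ry": 0,"rz": 0},{"x": 0,"y": -4,"z": 0,"rx": 0,"ry": 0,"rz": 0},{"x": 0,"y": -4,"z": 0,"rx": 0,"ry": 0,"rz": 0},{"x": 0,"y": -4,"z": 0,"rx": 0,"ry": 0,"rz": 0}])

```text
t: 4.6
tool_pos: [0.459, 0.3074, 0.0165]
orientation: [0.094, 3.14, 0.0]
ft_force: [0.1, 1.0, -0.1]
width: -0.0
grasp_force: 0.4
```

Request:
move_arm(commands=[{"x": 0,"y": -4,"z": 0,"rx": 0,"ry": 0,"rz": 0},{"x": 0,"y": -4,"z": 0,"rx": 0,"ry": 0,"rz": 0},{"x": 0,"y": -4,"z": 0,"rx": 0,"ry": 0,"rz": 0},{"x": 0,"y": -4,"z": 0,"rx": 0,"ry": 0,"rz": 0},{"x": 0,"y": 0,"z": 0,"rx": 0,"ry": 0,"rz": 0}])

```text
t: 5.02
tool_pos: [0.458, 0.2909, 0.0164]
orientation: [-0.094, -3.14, 0.001]
ft_force: [0.5, -0.1, 1.2]
width: 0.0001
grasp_force: 0.0
```

```bash
python3 -c "
from fit import *
tcp(-28,105)
im=eyes.get_image('scene'); a=cv2.resize(im[170:270,180:340],None,fx=5,fy=5,interpolation=cv2.INTER_CUBIC); cv2.imwrite('pics/s2.png',a)"
```

```text
t 5.0167 tcp rack [-28.2 134.3  16.4] toolshift mm [ -0.2 -29.3   0. ] yaw err deg -0.03 tilt [-0.    -0.001 -1.   ] F [ 0.5 -0.1  1.2] w 0.00011400291334521025
```

View pics/s2.png

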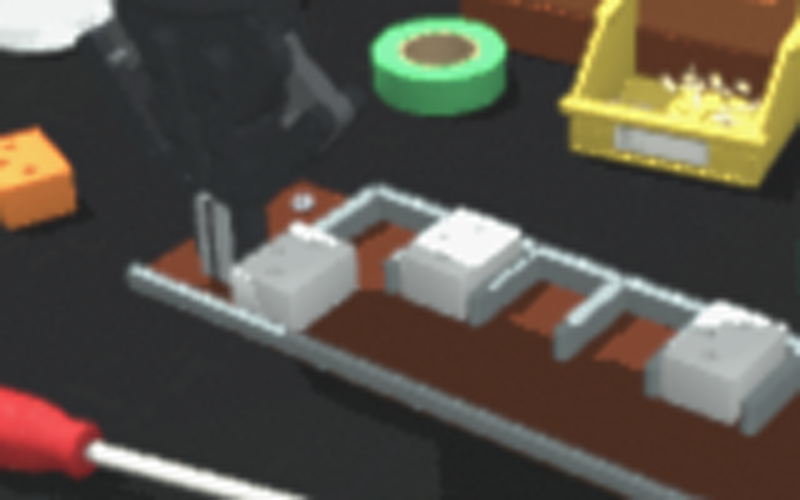

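The die has moved along the lip and is squared against the fingers, at crop (295,280). Measuring its pose by fitting a box to its mask.

```bash
cat > die.py <<'E'
from fit import *
D=box(-20,20,-15,15,4,24)   # rack-aligned: 40 along rack x
def fitdie(c,guess,show=True):
    eyes.get_image(c); best=None
    g=px(c,W(P,np.array([[guess[0],guess[1],14]])/1000)[0])
    for r in eyes.cut_out(c,"die"):
        v,u=np.nonzero(r["mask"]); d=np.hypot(u.mean()-g[0],v.mean()-g[1])
        if d<9 and (best is None or d<best[0]): best=(d,r["mask"],r["score"])
    if best is None: print(c,"no die"); return
    def cost(q):
        k=np.zeros((420*8,560*8),np.uint8); T=W((0,0,q[2]),D)+np.array([q[0],q[1],0])/1000
        cv2.fillConvexPoly(k,cv2.convexHull(((poly(c,P,T)+.5)*8-.5).round().astype(np.int32)),1)
        return np.abs(cv2.resize(k.astype(np.float32),(560,420),interpolation=cv2.INTER_AREA)-best[1]).sum()
    q0=np.array([*guess,0.]); r=minimize(cost,q0,method="Nelder-Mead",options=dict(initial_simplex=[q0,q0+[5,0,0],q0+[0,5,0],q0+[0,0,.1]],maxiter=80))
    print(c,"die x,y,yaw",r.x.round(3),"cost",r.fun,best[1].sum(),best[2])
E
python3 -c "
from die import *
fitdie('scene',(-27,110)); fitdie('top',(-27,110))"
```

```text
scene die x,y,yaw [-2.3976e+01  1.0673e+02 -1.1000e-02] cost 28.203125 390 0.89
top no die
```

Request:
move_arm(commands=[{"x": 0,"y": -6,"z": 0,"rx": 0,"ry": 0,"rz": 0},{"x": 0,"y": -6,"z": 0,"rx": 0,"ry": 0,"rz": 0},{"x": 0,"y": -6,"z": 0,"rx": 0,"ry": 0,"rz": 0},{"x": 0,"y": -6,"z": 0,"rx": 0,"ry": 0,"rz": 0},{"x": 0,"y": -6,"z": 0,"rx": 0,"ry": 0,"rz": 0}])

```text
t: 5.68
tool_pos: [0.4563, 0.2612, 0.0165]
orientation: [0.094, 3.14, 0.0]
ft_force: [-0.4, 1.8, 0.4]
width: 0.0001
grasp_force: 0.6
```

Request:
move_arm(commands=[{"x": 0,"y": -6,"z": 0,"rx": 0,"ry": 0,"rz": 0},{"x": 0,"y": -6,"z": 0,"rx": 0,"ry": 0,"rz": 0},{"x": 0,"y": -4,"z": 0,"rx": 0,"ry": 0,"rz": 0},{"x": 0,"y": 0,"z": 0,"rx": 0,"ry": 0,"rz": 0},{"x": 0,"y": 0,"z": 0,"rx": 0,"ry": 0,"rz": 0}])

```text
t: 6.1
tool_pos: [0.4553, 0.2454, 0.0163]
orientation: [-0.094, -3.14, 0.001]
ft_force: [0.2, -0.1, -0.2]
width: 0.0004
grasp_force: 0.0
```

```bash
python3 -c "
from die import *
tcp(-28,47)
fitdie('scene',(-27,60)); fitdie('scene',(20,60)); fitdie('scene',(20,-60)); fitdie('top',(20,-60)); fitdie('top',(20,60))"
```

```text
t 6.1 tcp rack [-28.3  88.7  16.3] toolshift mm [ -0.3 -41.7   0. ] yaw err deg -0.03 tilt [-0. -0. -1.] F [ 0.2 -0.1 -0.2] w 0.0004479868111643091
scene die x,y,yaw [-2.5174e+01  5.9556e+01  1.0000e-03] cost 31.875 396 0.97
scene no die
scene no die
top no die
top no die
```

Request:
move_arm(commands=[{"x": 0,"y": -6,"z": 0,"rx": 0,"ry": 0,"rz": 0},{"x": 0,"y": -6,"z": 0,"rx": 0,"ry": 0,"rz": 0},{"x": 0,"y": -6,"z": 0,"rx": 0,"ry": 0,"rz": 0},{"x": 0,"y": -5,"z": 0,"rx": 0,"ry": 0,"rz": 0},{"x": 0,"y": -4,"z": 0,"rx": 0,"ry": 0,"rz": 0}])

```text
t: 7.02
tool_pos: [0.4538, 0.2182, 0.0165]
orientation: [0.094, 3.14, 0.0]
ft_force: [0.5, 0.6, -0.1]
width: 0.0002
grasp_force: 0.5
```

Request:
move_arm(commands=[{"x": 0,"y": -2,"z": 0,"rx": 0,"ry": 0,"rz": 0},{"x": 0,"y": -2,"z": 0,"rx": 0,"ry": 0,"rz": 0},{"x": 0,"y": -2,"z": 0,"rx": 0,"ry": 0,"rz": 0},{"x": 0,"y": -1,"z": 0,"rx": 0,"ry": 0,"rz": 0},{"x": 0,"y": 0,"z": 0,"rx": 0,"ry": 0,"rz": 0}])

```text
t: 7.43
tool_pos: [0.4534, 0.2117, 0.0165]
orientation: [0.094, 3.14, -0.0]
ft_force: [0.2, -0.4, 0.3]
width: -0.0002
grasp_force: 0.1
```

```bash
python3 -c "
from die import *
tcp(-28,47)
fitdie('scene',(-27,26))
for r in eyes.cut_out('scene','stored_die_a'):
    v,u=np.nonzero(r['mask']); print(r['score'],u.mean(),v.mean(),inv(ray('scene',(u.mean(),v.mean()),.014)).round(1))"
```

```text
t 7.4333 tcp rack [-28.1  55.   16.5] toolshift mm [-0.1 -8.   0. ] yaw err deg -0.0 tilt [ 0. -0. -1.] F [ 0.2 -0.4  0.3] w -0.0001901790661000667
scene die x,y,yaw [-2.5529e+01  2.6569e+01  1.5000e-02] cost 35.90625 406 0.68
0.64 275.00714285714287 222.03571428571428 [23.5 54.5 14. ]
```

Request:
move_arm(commands=[{"x": 0,"y": -2,"z": 0,"rx": 0,"ry": 0,"rz": 0},{"x": 0,"y": -2,"z": 0,"rx": 0,"ry": 0,"rz": 0},{"x": 0,"y": -1.5,"z": 0,"rx": 0,"ry": 0,"rz": 0},{"x": 0,"y": -0.5,"z": 0,"rx": 0,"ry": 0,"rz": 0},{"x": 0,"y": 0,"z": 0,"rx": 0,"ry": 0,"rz": 0}])

```text
t: 8.0
tool_pos: [0.4529, 0.2058, 0.0164]
orientation: [-0.094, -3.14, 0.0]
ft_force: [0.9, 0.3, -0.6]
width: -0.0003
grasp_force: 0.2
```

```bash
python3 -c "
from die import *
tcp(-28,47)
fitdie('scene',(-27,20.5))
k=8;u,v,w,h=245,200,100,70
im=cv2.resize(eyes.get_image('scene')[v:v+h,u:u+w],None,fx=k,fy=k,interpolation=cv2.INTER_CUBIC)
for b in B[1:]+[D+[-.027,.02,0],D+[.02,.06,0]]:
    q=((poly('scene',P,b)-[u,v]+.5)*k).astype(int)
    for i in range(8):
        for j in range(i):
            if bin(i^j).count('1')==1: cv2.line(im,tuple(map(int,q[i])),tuple(map(int,q[j])),(0,255,0),1)
cv2.imwrite('pics/s3.png',im)"
```

```text
t 8.0 tcp rack [-28.2  49.   16.4] toolshift mm [-0.2 -2.   0. ] yaw err deg -0.01 tilt [-0. -0. -1.] F [ 0.9  0.3 -0.6] w -0.0002691542928378857
scene die x,y,yaw [-24.442  20.553   0.195] cost 60.6875 365 0.57
```

View pics/s3.png

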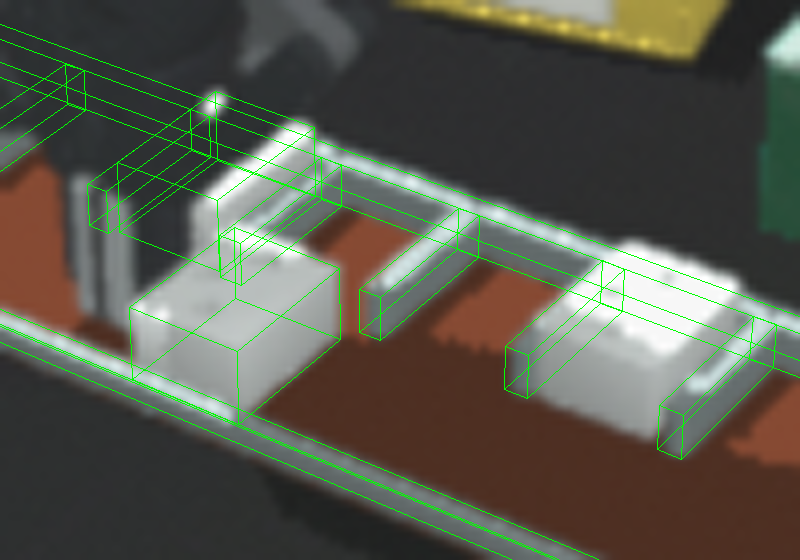

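The overlay at die x=-27, y=20 fits the die edges: right edge at (339,300), left edge at (133,340). It stands before the third gap, beside stored_die_a. Next I'll back off, go over the lip and line up in front of it.

Request:
move_arm(commands=[{"x": 0,"y": 6,"z": 0,"rx": 0,"ry": 0,"rz": 0},{"x": 0,"y": 6,"z": 0,"rx": 0,"ry": 0,"rz": 0},{"x": 0,"y": 0,"z": -10,"rx": 0,"ry": 0,"rz": 0},{"x": 0,"y": 0,"z": -20,"rx": 0,"ry": 0,"rz": 0},{"x": 0,"y": 0,"z": -20,"rx": 0,"ry": 0,"rz": 0}])

```text
t: 8.57
tool_pos: [0.453, 0.2181, 0.0667]
orientation: [-0.092, -3.138, 0.001]
ft_force: [0.4, 0.6, -0.1]
width: -0.0001
grasp_force: 0.0
```

Request:
move_arm(commands=[{"x": 12,"y": 0,"z": 0,"rx": 0,"ry": 0,"rz": 0},{"x": 18,"y": -12,"z": 0,"rx": 0,"ry": 0,"rz": 0},{"x": 17,"y": -16,"z": 0,"rx": 0,"ry": 0,"rz": 0},{"x": 0,"y": -12,"z": 0,"rx": 0,"ry": 0,"rz": 0},{"x": 0,"y": 0,"z": 0,"rx": 0,"ry": 0,"rz": 0}])

```text
t: 8.98
tool_pos: [0.4027, 0.1796, 0.0661]
orientation: [-0.094, -3.139, 0.002]
ft_force: [0.0, 0.4, -0.0]
width: -0.0003
grasp_force: 0.0
```

```bash
python3 -c "
from die import *
tcp(-75,20)
fitdie('top',(-27,20.5))
fitdie('scene',(-27,20.5))"
```

```text
t 8.9833 tcp rack [-76.8  19.8  66.1] toolshift mm [-1.8  0.2 -0. ] yaw err deg -0.03 tilt [-0.001 -0.001 -1.   ] F [ 0.   0.4 -0. ] w -0.0002527674634396815
top no die
scene die x,y,yaw [-24.65   21.125   0.065] cost 37.515625 427 0.84
```

Request:
move_arm(commands=[{"x": 0,"y": 0,"z": 18,"rx": 0,"ry": 0,"rz": 0},{"x": 0,"y": 0,"z": 18,"rx": 0,"ry": 0,"rz": 0},{"x": 0,"y": 0,"z": 10,"rx": 0,"ry": 0,"rz": 0},{"x": 0,"y": 0,"z": 0,"rx": 0,"ry": 0,"rz": 0},{"x": 0,"y": 0,"z": 0,"rx": 0,"ry": 0,"rz": 0}])

```text
t: 9.6
tool_pos: [0.4041, 0.181, 0.0199]
orientation: [-0.093, -3.139, 0.001]
ft_force: [-0.1, -0.7, 0.4]
width: 0.0001
grasp_force: 0.0
```

Request:
move_arm(commands=[{"x": -4,"y": 0,"z": 0,"rx": 0,"ry": 0,"rz": 0},{"x": -4,"y": 0,"z": 0,"rx": 0,"ry": 0,"rz": 0},{"x": -4,"y": 0,"z": 0,"rx": 0,"ry": 0,"rz": 0},{"x": -3,"y": 0,"z": 0,"rx": 0,"ry": 0,"rz": 0},{"x": -3,"y": 0,"z": 0,"rx": 0,"ry": 0,"rz": 0}])

```text
t: 10.02
tool_pos: [0.4233, 0.1798, 0.021]
orientation: [0.094, 3.139, 0.001]
ft_force: [-0.8, 0.4, 0.3]
width: -0.0001
grasp_force: 0.0
```

Request:
move_arm(commands=[{"x": -3,"y": 0,"z": 0,"rx": 0,"ry": 0,"rz": 0},{"x": -3,"y": 0,"z": 0,"rx": 0,"ry": 0,"rz": 0},{"x": -3,"y": 0,"z": 0,"rx": 0,"ry": 0,"rz": 0},{"x": -3,"y": 0,"z": 0,"rx": 0,"ry": 0,"rz": 0},{"x": 0,"y": 0,"z": 0,"rx": 0,"ry": 0,"rz": 0}])

```text
t: 10.43
tool_pos: [0.4351, 0.179, 0.0204]
orientation: [0.094, 3.139, 0.0]
ft_force: [-0.1, 0.6, -0.1]
width: -0.0
grasp_force: 0.0
```

```bash
python3 -c "
from die import *
tcp(-11,20)
fitdie('scene',(-17,20.5))
k=8;u,v,w,h=245,200,100,70
im=cv2.resize(eyes.get_image('scene')[v:v+h,u:u+w],None,fx=k,fy=k,interpolation=cv2.INTER_CUBIC)
cv2.imwrite('pics/s4.png',im)"
```

```text
t 10.4333 tcp rack [-44.4  21.2  20.4] toolshift mm [-33.4  -1.2   0. ] yaw err deg -0.01 tilt [ 0.001  0.    -1.   ] F [-0.1  0.6 -0.1] w -3.9974828968147965e-05
scene die x,y,yaw [-12.664  11.73    0.594] cost 119.578125 240 0.64
```

View pics/s4.png

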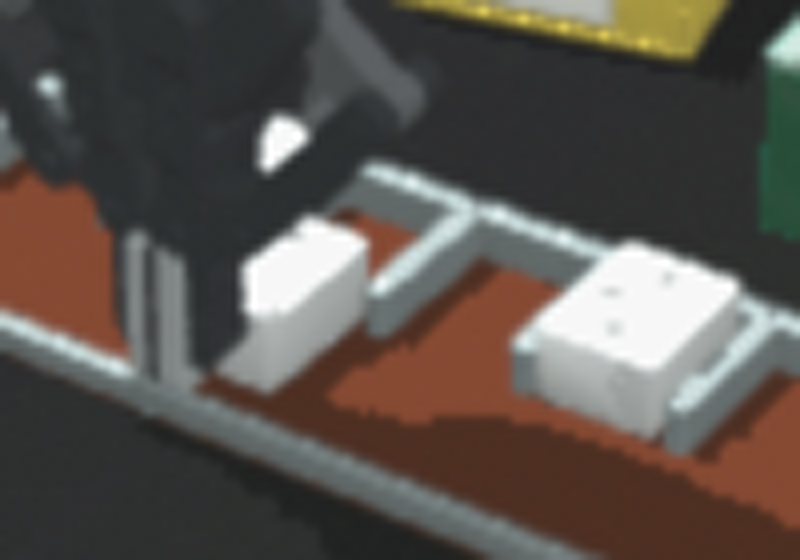

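The die is square to the gap. Its right face, at (365,270), clears the middle divider's nose at (372,310) on the left. I'll push on.

Request:
move_arm(commands=[{"x": -3,"y": 0,"z": 0,"rx": 0,"ry": 0,"rz": 0},{"x": -3,"y": 0,"z": 0,"rx": 0,"ry": 0,"rz": 0},{"x": -3,"y": 0,"z": 0,"rx": 0,"ry": 0,"rz": 0},{"x": -3,"y": 0,"z": 0,"rx": 0,"ry": 0,"rz": 0},{"x": 0,"y": 0,"z": 0,"rx": 0,"ry": 0,"rz": 0}])

```text
t: 11.0
tool_pos: [0.4472, 0.1783, 0.0205]
orientation: [0.094, 3.139, 0.0]
ft_force: [0.3, 0.2, 1.3]
width: 0.0001
grasp_force: 0.0
```

Request:
move_arm(commands=[{"x": -3,"y": 0,"z": 0,"rx": 0,"ry": 0,"rz": 0},{"x": -3,"y": 0,"z": 0,"rx": 0,"ry": 0,"rz": 0},{"x": -3,"y": 0,"z": 0,"rx": 0,"ry": 0,"rz": 0},{"x": -3,"y": 0,"z": 0,"rx": 0,"ry": 0,"rz": 0},{"x": 0,"y": 0,"z": 0,"rx": 0,"ry": 0,"rz": 0}])

```text
t: 11.42
tool_pos: [0.4592, 0.1776, 0.0205]
orientation: [0.094, 3.139, 0.0]
ft_force: [-0.2, -0.3, 0.1]
width: 0.0001
grasp_force: 0.0
```

Request:
move_arm(commands=[{"x": -2,"y": 0,"z": 0,"rx": 0,"ry": 0,"rz": 0},{"x": -2,"y": 0,"z": 0,"rx": 0,"ry": 0,"rz": 0},{"x": -1,"y": 0,"z": 0,"rx": 0,"ry": 0,"rz": 0},{"x": 0,"y": 0,"z": 0,"rx": 0,"ry": 0,"rz": 0},{"x": 0,"y": 0,"z": 0,"rx": 0,"ry": 0,"rz": 0}])

```text
t: 11.83
tool_pos: [0.4637, 0.1773, 0.0205]
orientation: [0.094, 3.139, 0.0]
ft_force: [-0.6, -0.1, -0.5]
width: -0.0002
grasp_force: 0.0
```

```bash
python3 -c "
from die import *
tcp(-11,20)"
```

```text
t 11.8333 tcp rack [-15.8  21.2  20.5] toolshift mm [-4.8 -1.2  0. ] yaw err deg -0.0 tilt [ 0.001  0.    -1.   ] F [-0.6 -0.1 -0.5] w -0.00020264904985532194
```

Free so far. Now 1 mm steps until the back stop is felt.

Request:
move_arm(commands=[{"x": -1,"y": 0,"z": 0,"rx": 0,"ry": 0,"rz": 0},{"x": -1,"y": 0,"z": 0,"rx": 0,"ry": 0,"rz": 0},{"x": -1,"y": 0,"z": 0,"rx": 0,"ry": 0,"rz": 0},{"x": 0,"y": 0,"z": 0,"rx": 0,"ry": 0,"rz": 0}])

```text
t: 12.17
tool_pos: [0.4665, 0.1772, 0.0205]
orientation: [0.093, 3.14, 0.0]
ft_force: [-0.3, -0.0, 0.7]
width: 0.0
grasp_force: 0.5
```

Request:
move_arm(commands=[{"x": -1,"y": 0,"z": 0,"rx": 0,"ry": 0,"rz": 0},{"x": -0.5,"y": 0,"z": 0,"rx": 0,"ry": 0,"rz": 0},{"x": 0,"y": 0,"z": 0,"rx": 0,"ry": 0,"rz": 0}])

```text
t: 12.42
tool_pos: [0.468, 0.1771, 0.0204]
orientation: [0.093, 3.14, 0.0]
ft_force: [-1.4, 0.2, 1.3]
width: 0.0
grasp_force: 0.6
```

```bash
python3 -c "
from die import *
tcp(-11,20)
k=8;u,v,w,h=245,190,100,70
im=cv2.resize(eyes.get_image('scene')[v:v+h,u:u+w],None,fx=k,fy=k,interpolation=cv2.INTER_CUBIC)
cv2.imwrite('pics/s5.png',im)"
```

```text
t 12.4167 tcp rack [-11.5  21.2  20.4] toolshift mm [-0.5 -1.2  0. ] yaw err deg 0.0 tilt [ 0.  0. -1.] F [-1.4  0.2  1.3] w 3.7082132621149734e-05
```

View pics/s5.png

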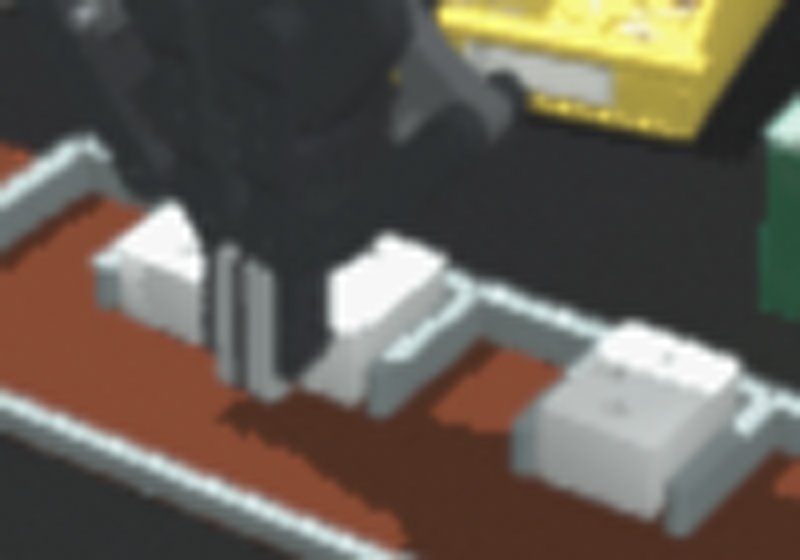

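The die is in the gap beside the middle divider: its front corner, (352,402), sits almost like stored_die_b's at (650,515). I'll press a little more until the stop is felt.

Request:
move_arm(commands=[{"x": -0.7,"y": 0,"z": 0,"rx": 0,"ry": 0,"rz": 0},{"x": -0.5,"y": 0,"z": 0,"rx": 0,"ry": 0,"rz": 0},{"x": 0,"y": 0,"z": 0,"rx": 0,"ry": 0,"rz": 0}])

```text
t: 12.72
tool_pos: [0.4692, 0.1769, 0.0204]
orientation: [0.094, 3.14, 0.0]
ft_force: [-1.3, -0.5, 1.1]
width: 0.0001
grasp_force: 0.7
```

Request:
move_arm(commands=[{"x": -0.7,"y": 0,"z": 0,"rx": 0,"ry": 0,"rz": 0},{"x": -0.3,"y": 0,"z": 0,"rx": 0,"ry": 0,"rz": 0},{"x": 0,"y": 0,"z": 0,"rx": 0,"ry": 0,"rz": 0}])

```text
t: 12.97
tool_pos: [0.4697, 0.1769, 0.0204]
orientation: [-0.093, -3.139, -0.0]
ft_force: [-3.3, 0.6, 1.7]
width: 0.0002
grasp_force: 1.6
```

Request:
move_arm(commands=[{"x": -0.7,"y": 0,"z": 0,"rx": 0,"ry": 0,"rz": 0},{"x": 0,"y": 0,"z": 0,"rx": 0,"ry": 0,"rz": 0}])

```text
t: 13.13
tool_pos: [0.4697, 0.1769, 0.0204]
orientation: [-0.093, -3.138, 0.0]
ft_force: [-5.5, 0.2, 4.3]
width: -0.0001
grasp_force: 2.8
```

The tool has stopped advancing and the force is rising, so the die is on the stop. Backing straight out, then up.

Request:
move_arm(commands=[{"x": 4,"y": 0,"z": 0,"rx": 0,"ry": 0,"rz": 0},{"x": 8,"y": 0,"z": 0,"rx": 0,"ry": 0,"rz": 0},{"x": 8,"y": 0,"z": 0,"rx": 0,"ry": 0,"rz": 0},{"x": 0,"y": 0,"z": -20,"rx": 0,"ry": 0,"rz": 0},{"x": 0,"y": 0,"z": -30,"rx": 0,"ry": 0,"rz": 0}])

```text
t: 13.55
tool_pos: [0.4469, 0.1773, 0.0672]
orientation: [-0.093, -3.132, 0.004]
ft_force: [0.1, -0.2, 0.8]
width: -0.0002
grasp_force: 0.0
```

Request:
move_arm(commands=[{"x": 25,"y": 0,"z": -20,"rx": 0,"ry": 0,"rz": 0},{"x": 35,"y": 0,"z": -10,"rx": 0,"ry": 0,"rz": 0},{"x": 35,"y": 0,"z": 0,"rx": 0,"ry": 0,"rz": 0},{"x": 20,"y": 0,"z": 0,"rx": 0,"ry": 0,"rz": 0},{"x": 0,"y": 0,"z": 0,"rx": 0,"ry": 0,"rz": 0}])

```text
t: 13.97
tool_pos: [0.3322, 0.1849, 0.1]
orientation: [-0.09, -3.139, -0.0]
ft_force: [-0.1, 0.4, -0.1]
width: -0.0001
grasp_force: 0.0
```

```bash
python3 -c "
from die import *
tcp(-11,20)
fitdie('scene',(20,20)); fitdie('top',(20,20))
k=8;u,v,w,h=245,190,100,70
im=cv2.resize(eyes.get_image('scene')[v:v+h,u:u+w],None,fx=k,fy=k,interpolation=cv2.INTER_CUBIC)
cv2.imwrite('pics/s6.png',im)"
```

```text
t 13.9667 tcp rack [-147.6   21.   100. ] toolshift mm [-1.366e+02 -1.300e+00 -1.000e-01] yaw err deg 0.13 tilt [-0.001  0.    -1.   ] F [-0.1  0.4 -0.1] w -0.00011342504305972596
scene die x,y,yaw [21.091 21.254  0.091] cost 71.59375 326 0.62
top die x,y,yaw [20.693 20.022  0.028] cost 16.28125 227 0.52
```

View pics/s6.png

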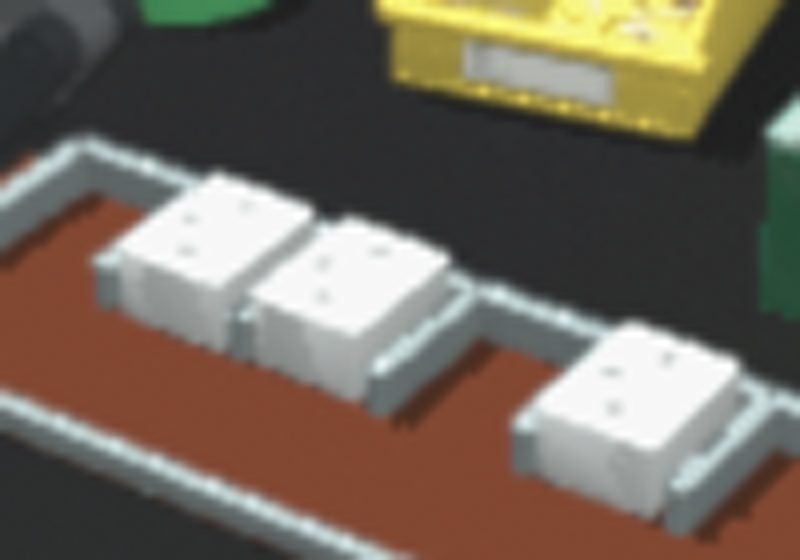

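The die stands home at (345,310), flush like the stored dies at (210,260) and (630,420), with the robot clear.

```bash
python3 -c "
from bench import close_job
print(close_job())"
```

```text
the job is handed in; nothing more can be done
None
```

The die was pushed along the rail from the left end and into the third gap, flush against the back stop (measured at about x = 20.7, y = 20 mm). The job was handed in with the robot clear at about 14 s; no verdict was returned.

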